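Open the grinder's seized water valve

ROBOT

A 6-joint arm with a two-finger parallel gripper is mounted at the origin on a cart in front of the work surface, level with it; the furniture and walls round the work are solid. World frame = base frame: x ahead of the robot, y to its left, z up, the work surface at z = 0. Lengths are in mm, angles in rad, forces in N, time in s.
With the tool pointing down it reaches from about 375 to 900 mm from the base axis. Payload 3.1 kg.
Tool frame: the origin (TCP) lies at the very end of the fingers, on their centre line; the grasp point (between the pads) lies 19 mm behind it; z points along the fingers, y is the direction in which the jaws open and shut (so a half turn about z gives the same grasp; the last joint's range is limited). The gripper opens to 85 mm and grips with 20 to 120 N. Pads are 22 mm wide; open, the fingers measure 114 mm over their backs; the gripper's body (76 mm by 85 mm) begins 54 mm behind the grasp point. The pads swing forward as they close: fully open they stand 13 mm farther back than shut.
Start: joints at [-1.524, 0.527, 1.433, -0, 1.181, -0.178], TCP at [139.954, -609.106, 231.31] pointing down, gripper open.
Joint ranges: [-3.08, 3.08], [-0.75, 2.2], [0.22, 2.44], [-1.43, 4.57], [0, 2.65], [-2.85, 2.85]. Speed limits (rad/s): [2.79, 2.79, 3.14, 3.14, 3.14, 3.14].

INTERFACE

Orientations are given as a rotation vector (axis times angle).
In Python, from bench import * gives the robot as it stands.
- The arm moves only by the tool servo_tool, never from a script. Its argument "deltas" is a list of rows, each an object with "xyz": the shift along the tool's x, y, z in m, a list of three; "dr": the turn, a rotation vector about the tool's x, y, z in degrees, a list of three; "gripper": the opening in per cent of the stroke, from 0 (shut) to 100 (fully open). A call has exactly 8 rows; each row shifts and turns the commanded pose from where the row before left it, along the tool's axes as they then stand; what a row does not reach is not made up. A row lasts 1/10 s, in which the tool goes at most 50 mm and 8.59 degrees, less where a joint would pass 70% of its speed; a pose out of reach is approached as far as the arm can. A call with a gripper value outside its range is refused whole. The fingers move at their own pace and stop on an object; "newtons" is the grip in N (left out, the last holds). Time passes only in rows, so rows that do not move let the fingers close, or fill a call up. It gives the time, the measured TCP pose, the force and the opening at its end, in the units of the state.
- observe(): the state, without advancing time (a new reading comes with each control period).
- read_camera(name): name is "scene" or "top"; returns a dict with "pixels" (384x512x3 uint8, blue, green, red), "mtx" (3x3 intrinsics, pixels), "k1" (the pictures are not rectified: a ray, as slopes to the right and down, at radius r is drawn at 1 + k1 r^2 times it, then the intrinsics apply), "eye" and "attitude" of the camera in the world. Camera axes: x right, y up, looking along -z (the intrinsics and any distortion apply to the point x, -y, -z); pixel columns grow to the right and rows downward; lengths in mm; the calibration is good to about 2 mm. A picture is of the moment at which its call begins. There is no depth.
- hand_in(): hands the job in, once; it reports no verdict.
The state is a dict: "clock": time; "q": joint angles; "joint_velocities": joint speeds; "tau": joint torques, N m; "tcp_pos": TCP position; "ee_rot": TCP orientation; "wrist_force": force on the tool from outside, world axes, zero at the start; "ft_torque": the same for the moment, N m; "finger_gap": finger opening in mm.
Only numpy, scipy, OpenCV 4.12 (cv2) and the standard library are available. Lean on these libraries where they do the work, as an engineer would, in place of code of your own. Each camera call takes 0.05 s, during which the arm holds its last target.

TASK

The gate valve in the copper cooling-water pipe beside the grinder was shut too hard and its handwheel has seized. Break the wheel loose with a short firm twist anticlockwise (seen from above), keep opening it until it comes up against its open stop, then back it off clockwise by a quarter turn so that it cannot seize open, and let go. Leave the little drain cock on the pipe shut and don't disturb the things standing round the pipe.

Things in the scene. Friction and masses are not known exactly. Their poses are not given: they have to be found in the camera images.
- service_pipe: Fixed loop of 15 mm copper pipe out of the worktop; level run 62 mm up, risers 220 mm apart, brass gate valve with vertical stem in the middle. Origin: on the worktop straight below the stem; z up, y along the level run. Drain cock on the -y riser, facing -x. Stem and wheel apart, nothing is higher than 118 mm, and nothing farther than 17 mm from the stem axis is higher than 78 mm.
- wheel_mid (a point): Centre of the valve's handwheel, on its vertical axis, mid-thickness of the rim: 138 mm above the worktop (the wheel does not rise as it turns). Aluminium wheel, 60 mm outside diameter, round rim 10 mm thick, four thin spokes (gaps too small for fingers), hub 19 mm with a nut; stem end 10 mm above this point. Can be gripped from above across the rim at any angle. z up, x along a spoke.
- handwheel (a joint): Turn of the handwheel in rad, anticlockwise from above (opening) positive. 0 at the start: shut, wedge jammed in its seat. Breaking it loose takes about 0.5 N m; that resistance fades over the first 0.25 rad, then it turns freely at about 0.07 N m and stays where it is left. Rigid open stop at 5.6 rad, not quite one full turn from shut.
- drain_cock (a joint): Turn in rad of the small brass T-handle (26 mm long, horizontal axis) of the drain cock on the pipe's right-hand riser, 34 mm above the worktop; 0 = shut, T-handle level. It turns easily. Not to be moved.
- brush: Bystander: wooden lab brush, 22 x 171 x 12 mm, lying flat on the worktop on the robot's side of the pipe. Origin on its underside.
- specimen_5: Bystander: mounted specimen, a black disc 30 mm across and 22 mm high, standing on the worktop behind the pipe. Origin at the centre of its underside.
- beaker: Bystander: clear beaker, 55 mm across and 70 mm high, standing upright on the worktop behind the pipe. Origin at the centre of its underside.
- mould_cup: Bystander: green mounting cup, open at the top, 40 mm across and 28 mm high, standing on the worktop on the robot's side of the pipe. Origin at the centre of its underside.

How it is judged:
By the outcome, as a careful person would: the job done as asked, in the order asked, and still so for the second after the job is handed in, with the robot touching nothing.
It also fails if it takes over 54 s, if anything falls off the work surface, if the arm or the gripper's body presses on something with over 40 N, if the wrist force passes 120 N, or if a joint passes its speed limit or range.

## Working session

There is one attempt and no reset: what is moved stays moved. The work goes in short steps, Python scripts to look and compute and a tool call to move; the robot and the scene stay as the last step left them, time stands still between calls to the robot, and variables do not carry over. Pictures are saved under pics/ and viewed, and the job is handed in when it is done.

Besides the shell and the picture viewer there is one more tool, called after "Emit:" in YAML: its name, and indented under it one key for each argument. servo_tool: Moves the arm, as the interface text tells. Its arguments: {"type":"object","properties":{"deltas":{"type":"array"},"newtons":{"type":"number"}},"required":["deltas"]}

```bash
ls; mkdir -p pics
python3 - <<'E'
from bench import *
import cv2,json
print(observe())
for n in("scene","top"):
    c=read_camera(n); cv2.imwrite(f"pics/{n}0.png",c["pixels"]); print(n,{k:v for k,v in c.items() if k!="pixels"})
E
```

```text
pics
{'clock': 0.0, 'q': array([-1.52351647e+00,  5.28496244e-01,  1.43387614e+00,  2.84055092e-05,
        1.18142525e+00, -1.78503568e-01]), 'joint_velocities': array([ 0.0011643 , -0.00021886, -0.00160924, -0.00177795,  0.00053635,
       -0.00067612]), 'tau': array([-1.42501369e-03, -4.42356169e+01, -1.78023416e+01, -4.84140637e-04,
        8.29837401e-03,  7.73098407e-06]), 'tcp_pos': array([ 139.9189362 , -608.40911056,  230.32347725]), 'ee_rot': array([-3.11941221e+00, -3.53642399e-01, -2.68072680e-04]), 'wrist_force': array([0.02440494, 0.68825912, 0.13585593]), 'ft_torque': array([0.04207562, 0.05163262, 0.01492279]), 'finger_gap': 85.12416628557135}
scene {'mtx': array([[363.67741432,   0.        , 249.91227588],
       [  0.        , 363.67741432, 191.44671819],
       [  0.        ,   0.        ,   1.        ]]), 'k1': -0.09628591318633734, 'eye': array([ 238.11872572, -954.27897954,  643.44026686]), 'attitude': array([ 0.85734751, -0.2126628 , -0.41117444])}
top {'mtx': array([[426.85156465,   0.        , 255.23661587],
       [  0.        , 426.85156465, 193.69581322],
       [  0.        ,   0.        ,   1.        ]]), 'k1': -0.1543663292122331, 'eye': array([ 348.01487648, -370.456102  ,  950.71127081]), 'attitude': array([ 0.17877062, -0.16182663, -1.44166388])}
```

View pics/scene0.png

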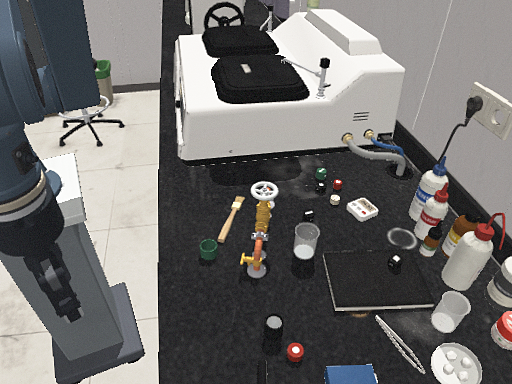

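View pics/top0.png

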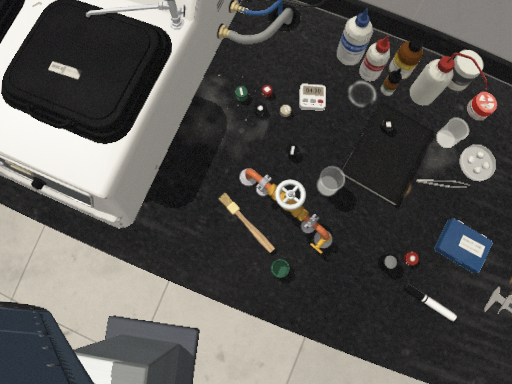

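The scene view shows the handwheel at about (265,191) and the drain cock near (250,260). In the top view the wheel is at about (291,194), the cock at (319,245), the cup at (281,269), the beaker at (331,181) and the brush from (225,200) to (270,248). I'll zoom in and measure.

```bash
cat > h.py <<'E'
import numpy as np, cv2
from scipy.spatial.transform import Rotation as R
from scipy.optimize import least_squares
def proj(c,P):
    p=(np.atleast_2d(P)-c["eye"])@R.from_rotvec(c["attitude"]).as_matrix()
    x=p[:,0]/-p[:,2]; y=-p[:,1]/-p[:,2]
    r2=x*x+y*y; s=1+c["k1"]*r2
    K=c["mtx"]; return np.c_[K[0,0]*x*s+K[0,2],K[1,1]*y*s+K[1,2]]
def ray_at(c,uv,z):
    f=lambda q: proj(c,[q[0],q[1],z])[0]-np.array(uv)
    return least_squares(f,[500,-300]).x
E
python3 - <<'E'
from bench import *
from h import *
c=read_camera("top"); s=read_camera("scene")
import pickle; pickle.dump((c,s),open("c0.pkl","wb"))
cv2.imwrite("pics/top_z.png",cv2.resize(c["pixels"][150:290,200:360],None,fx=5,fy=5,interpolation=cv2.INTER_CUBIC)[:600])
cv2.imwrite("pics/scene_z.png",cv2.resize(s["pixels"][170:290,190:350],None,fx=5,fy=5,interpolation=cv2.INTER_CUBIC))
w=ray_at(c,(291,194),138);print("wheel",w)
print("scene wheel",ray_at(s,(265,191),138))
E
```

```text
wheel [ 537.18614504 -419.65059947]
scene wheel [ 539.9480731  -423.27479498]
```

```bash
python3 -c "
import cv2;print(cv2.imread('pics/top_z.png').shape)"
```

```text
(600, 800, 3)
```

View pics/top_z.png

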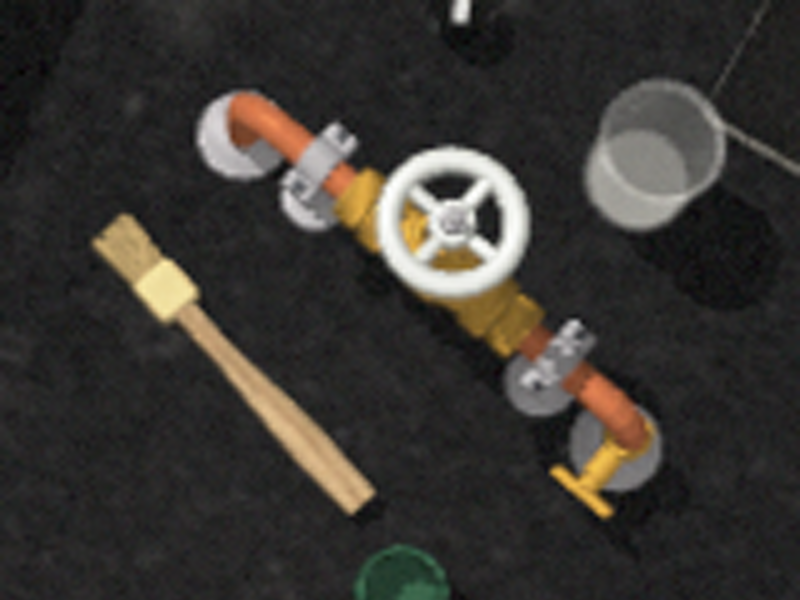

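View pics/scene_z.png

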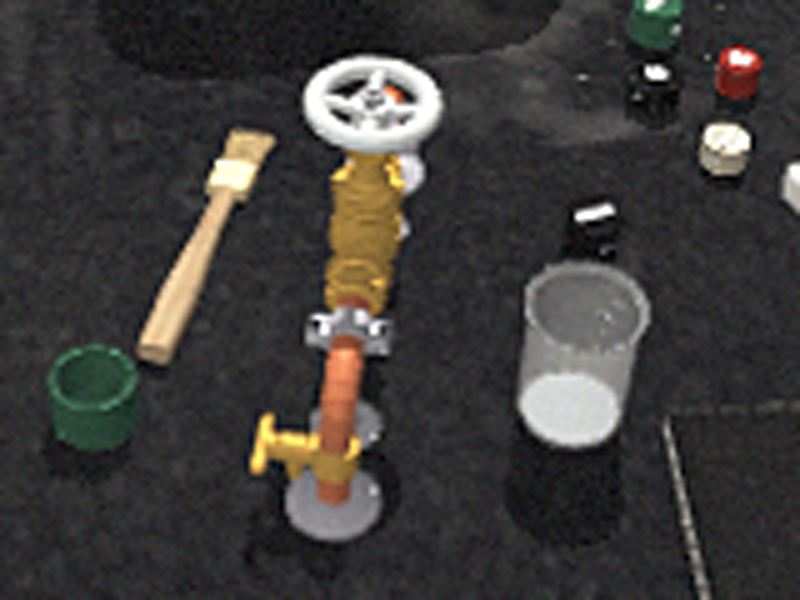

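Run:
```python
from h import *
import pickle
c,s=pickle.load(open("c0.pkl","rb"))
res={}
def contour(cam,uv,rad):
    im=cam["pixels"].astype(int); m=((im.min(2)>125)&(im.max(2)-im.min(2)<40)).astype(np.uint8)
    n,l,st,ce=cv2.connectedComponentsWithStats(m)
    yy,xx=np.mgrid[:384,:512]
    box=(abs(xx-uv[0])<rad)&(abs(yy-uv[1])<rad)
    k=np.bincount(l[box&(l>0)]).argmax()
    mm=(l==k).astype(np.uint8)
    cs,_=cv2.findContours(mm,cv2.RETR_EXTERNAL,cv2.CHAIN_APPROX_NONE)
    h=max(cs,key=cv2.contourArea)[:,0,:].astype(float)
    return h
t=np.linspace(0,2*np.pi,72,endpoint=False);p=np.linspace(0,2*np.pi,24,endpoint=False)
T,P=np.meshgrid(t,p)
tor=np.c_[((25+5*np.cos(P))*np.cos(T)).ravel(),((25+5*np.cos(P))*np.sin(T)).ravel(),(138+5*np.sin(P)).ravel()]
def cen(cam,q):
    u=proj(cam,tor+[q[0],q[1],0]).astype(np.float32); h=cv2.convexHull(u); return np.array(cv2.fitEllipse(h)[0]),cv2.fitEllipse(h)[1]
for n,cam,uv in(("top",c,(290.5,194)),("scene",s,(264.3,190.3))):
    h=contour(cam,uv,18); e=cv2.fitEllipse(cv2.convexHull(h.astype(np.float32)))
    q=least_squares(lambda q:cen(cam,q)[0]-np.array(e[0]),[538,-421],diff_step=1e-3).x
    print(n,e,h.min(0),h.max(0),q,cen(cam,q))
def top(u,v,z): return ray_at(c,(u/5+200-.4,v/5+150-.4),z)
print("risers",top(240,135,0),top(615,450,0),"cock",top(582,490,34),"cup",top(402,585,28),"beaker",top(640,190,0),"spec",ray_at(c,(293,151),22))
print("spokedir",top(490,187,138)-top(420,255,138),top(487,258,138)-top(420,188,138))
```

```text
top ((289.97003173828125, 193.97344970703125), (29.723018646240234, 30.550952911376953), 104.06565856933594) [275. 179.] [305. 208.] [ 537.18319731 -417.64612388] (array([289.97003174, 193.97344971]), (30.00054359436035, 30.725221633911133))
scene ((265.40960693359375, 193.8334503173828), (24.98173713684082, 30.6272029876709), 125.85879516601562) [251. 181.] [278. 208.] [ 536.68838598 -431.43837585] (array([265.40960693, 193.83345032]), (19.5513916015625, 27.837656021118164))
risers [ 597.88245058 -324.41269801] [ 473.83139065 -509.60095852] cock [ 450.41578538 -492.02192494] cup [ 401.23452927 -419.78789782] beaker [ 594.69818129 -510.32691724] spec [ 665.04919593 -420.86751204]
spokedir [ 30.45458669 -24.37349539] [-24.65109328 -28.96255323]
```

Run:
```python
from h import *
import pickle
c,s=pickle.load(open("c0.pkl","rb"))
# outline extents of rim in scene zoom: x 303..442, y 55..153
print(ray_at(s,((303+442)/10+190-.4,(55+153)/10+170-.4),138),ray_at(c,((377+529)/10+200-.4,(146+299)/10+150-.4),138))
from scipy.spatial.transform import Rotation as R
from bench import observe
o=observe(); M=R.from_rotvec(o["ee_rot"]).as_matrix(); 
tgt=np.array([537.5,-418,200]); print(M, M.T@(tgt-o["tcp_pos"]), o["clock"])
```

```text
[ 539.10444644 -420.64014345] [ 536.79473961 -418.11689387]
[[ 9.74619781e-01  2.23866655e-01 -6.35157552e-05]
 [ 2.23866531e-01 -9.74618858e-01  1.36304791e-03]
 [ 2.43237322e-04 -1.34267250e-03 -9.99999069e-01]] [430.16291109 -96.81254839  30.90769363] 0.2
```

Emit:
servo_tool:
  deltas:
    - {"xyz": [0.02,-0.0045,0],"dr": [0,0,0],"gripper": 100}
    - {"xyz": [0.04,-0.009,0],"dr": [0,0,0],"gripper": 100}
    - {"xyz": [0.046,-0.0103,0],"dr": [0,0,0],"gripper": 100}
    - {"xyz": [0.046,-0.0103,0],"dr": [0,0,0],"gripper": 100}
    - {"xyz": [0.046,-0.0103,0],"dr": [0,0,0],"gripper": 100}
    - {"xyz": [0.046,-0.0103,0],"dr": [0,0,0],"gripper": 100}
    - {"xyz": [0.046,-0.0103,0],"dr": [0,0,0],"gripper": 100}
    - {"xyz": [0.046,-0.0103,0],"dr": [0,0,0],"gripper": 100}

```text
clock: 1.0
tcp_pos: [452.1, -459.3, 231.1]
ee_rot: [-3.121, -0.354, 0.0]
wrist_force: [0.7, -1.0, -0.8]
finger_gap: 85.3
```

Emit:
servo_tool:
  deltas:
    - {"xyz": [0.046,-0.0103,0],"dr": [0,0,0],"gripper": 100}
    - {"xyz": [0.032,-0.0072,0],"dr": [0,0,0],"gripper": 100}
    - {"xyz": [0.0162,-0.0035,0],"dr": [0,0,0],"gripper": 100}
    - {"xyz": [0,0,0],"dr": [0,0,8],"gripper": 100}
    - {"xyz": [0,0,0],"dr": [0,0,8],"gripper": 100}
    - {"xyz": [0,0,0],"dr": [0,0,8],"gripper": 100}
    - {"xyz": [0,0,0],"dr": [0,0,8],"gripper": 100}
    - {"xyz": [0,0,0],"dr": [0,0,8],"gripper": 100}

```text
clock: 1.8
tcp_pos: [536.6, -419.6, 231.0]
ee_rot: [3.052, -0.745, -0.002]
wrist_force: [-0.4, -0.3, -0.1]
finger_gap: 85.2
```

Emit:
servo_tool:
  deltas:
    - {"xyz": [0,0,0],"dr": [0,0,8],"gripper": 100}
    - {"xyz": [0,0,0],"dr": [0,0,8],"gripper": 100}
    - {"xyz": [0,0,0],"dr": [0,0,8],"gripper": 100}
    - {"xyz": [0,0,0],"dr": [0,0,8],"gripper": 100}
    - {"xyz": [0,0,0],"dr": [0,0,8],"gripper": 100}
    - {"xyz": [0,0,0],"dr": [0,0,8],"gripper": 100}
    - {"xyz": [0,0,0],"dr": [0,0,8],"gripper": 100}
    - {"xyz": [0,0,0],"dr": [0,0,0],"gripper": 100}

```text
clock: 2.6
tcp_pos: [536.6, -419.6, 231.1]
ee_rot: [2.35, -2.084, -0.001]
wrist_force: [-0.4, 0.2, -0.2]
finger_gap: 85.9
```

Run:
```python
from bench import *
from h import *
o=observe();print(o)
for n in("scene","top"):
    c=read_camera(n);u=proj(c,[537.7,-419,138])[0];x,y=int(u[0]),int(u[1])
    cv2.imwrite(f"pics/{n}1.png",cv2.resize(c["pixels"][y-60:y+60,x-80:x+80],None,fx=5,fy=5,interpolation=cv2.INTER_CUBIC))
```

```text
{'clock': 2.6, 'q': array([-8.27035448e-01,  6.06442532e-01,  1.27862226e+00, -5.97341804e-04,
        1.25738163e+00,  2.19457877e+00]), 'joint_velocities': array([ 4.31119012e-03,  1.86661938e-04, -1.44408211e-03,  1.17766940e-03,
       -8.75305396e-05, -1.00189924e-01]), 'tau': array([ 1.06982847e-01, -4.87673414e+01, -1.88718778e+01,  6.92838425e-03,
        2.83836758e-03,  5.05291186e-01]), 'tcp_pos': array([ 536.6304233 , -419.5927472 ,  231.05412212]), 'ee_rot': array([ 2.35046192e+00, -2.08372842e+00, -1.42451159e-03]), 'wrist_force': array([-0.42363078,  0.16676468, -0.22270647]), 'ft_torque': array([ 0.03706488, -0.01408999, -0.01911697]), 'finger_gap': 85.86914496437171}
```

View pics/scene1.png

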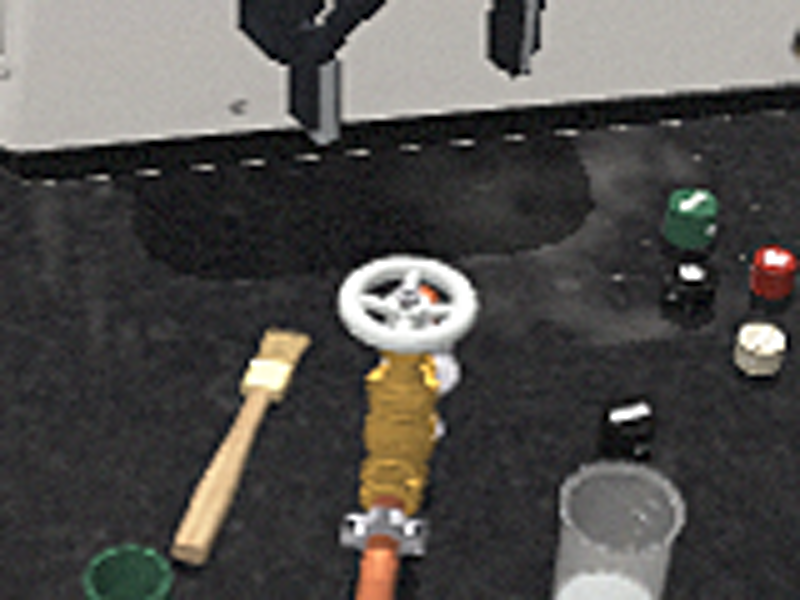

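View pics/top1.png

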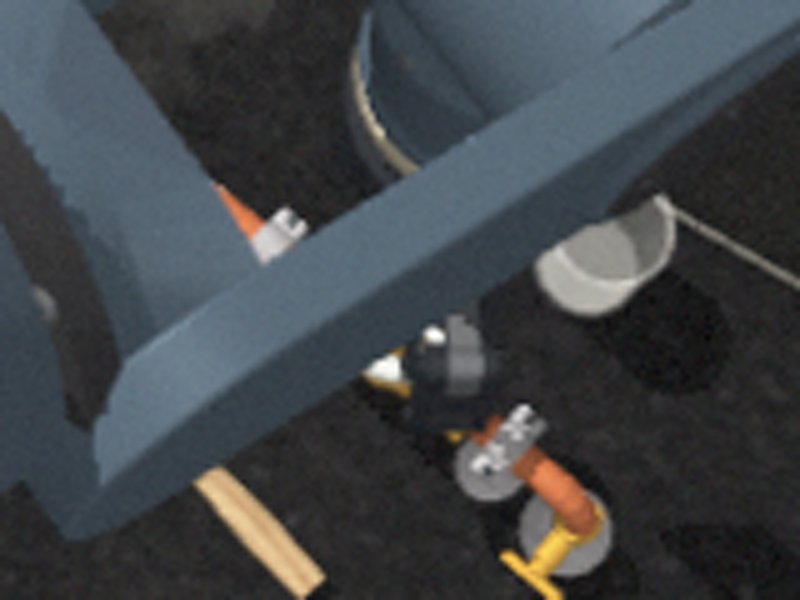

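The wheel is still in place and untouched. The fingers hang straight over it, partly hidden by the arm in the top view. Descending.

Emit:
servo_tool:
  deltas:
    - {"xyz": [0,0,0.012],"dr": [0,0,0],"gripper": 100}
    - {"xyz": [0,0,0.02],"dr": [0,0,0],"gripper": 100}
    - {"xyz": [0,0,0.02],"dr": [0,0,0],"gripper": 100}
    - {"xyz": [0,0,0.02],"dr": [0,0,0],"gripper": 100}
    - {"xyz": [0,0,0.02],"dr": [0,0,0],"gripper": 100}
    - {"xyz": [0,0,0.015],"dr": [0,0,0],"gripper": 100}
    - {"xyz": [0,0,0.01],"dr": [0,0,0],"gripper": 100}
    - {"xyz": [0,0,0],"dr": [0,0,0],"gripper": 100}

```text
clock: 3.5
tcp_pos: [536.8, -418.1, 112.3]
ee_rot: [-2.352, 2.082, 0.006]
wrist_force: [-1.0, 1.2, -0.6]
finger_gap: 85.5
```

Run:
```python
from bench import *
from h import *
o=observe();print(o["tcp_pos"],o["wrist_force"])
for n in("scene",):
    c=read_camera(n);u=proj(c,[537.7,-419,138])[0];x,y=int(u[0]),int(u[1])
    cv2.imwrite(f"pics/{n}2.png",cv2.resize(c["pixels"][y-60:y+60,x-80:x+80],None,fx=5,fy=5,interpolation=cv2.INTER_CUBIC))
```

```text
[ 536.82670636 -418.11975434  112.30103693] [-0.95285345  1.19800998 -0.60388936]
```

View pics/scene2.png

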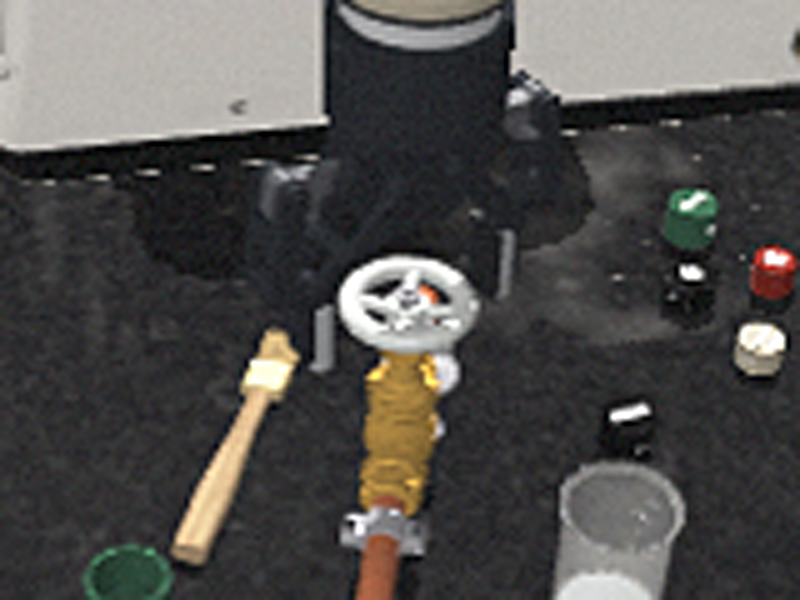

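The fingers stand either side of the wheel, at about (322,340) and (507,265) in the crop, with room to spare. Closing the gripper.

Emit:
servo_tool:
  deltas:
    - {"xyz": [0,0,0],"dr": [0,0,0],"gripper": 0}
    - {"xyz": [0,0,0],"dr": [0,0,0],"gripper": 0}
    - {"xyz": [0,0,0],"dr": [0,0,0],"gripper": 0}
    - {"xyz": [0,0,0],"dr": [0,0,0],"gripper": 0}
    - {"xyz": [0,0,0],"dr": [0,0,0],"gripper": 0}
    - {"xyz": [0,0,0],"dr": [0,0,0],"gripper": 0}
    - {"xyz": [0,0,0],"dr": [0,0,0],"gripper": 0}
    - {"xyz": [0,0,0],"dr": [0,0,0],"gripper": 0}
  newtons: 80

```text
clock: 4.35
tcp_pos: [537.9, -419.6, 116.3]
ee_rot: [2.351, -2.082, 0.003]
wrist_force: [-1.3, 0.7, 5.6]
finger_gap: 57.4
```

```bash
cat > st.py <<'E'
from bench import *
from h import *
import sys
o=observe();x=R.from_rotvec(o["ee_rot"]).as_matrix()[:,0]
print("t",round(o["clock"],2),"tcp",o["tcp_pos"].round(1),"yaw",np.arctan2(x[1],x[0]).round(4),"q1-q6",(o["q"][0]-o["q"][5]).round(4),"q6",o["q"][5].round(3),"F",o["wrist_force"].round(1),"M",o["ft_torque"].round(2),"gap",o["finger_gap"].round(1))
if len(sys.argv)>1:
    c=read_camera("scene");u=proj(c,[537.7,-419,138])[0];a,b=int(u[0]),int(u[1])
    cv2.imwrite(f"pics/{sys.argv[1]}.png",cv2.resize(c["pixels"][b-40:b+80,a-80:a+80],None,fx=5,fy=5,interpolation=cv2.INTER_CUBIC))
E
python3 st.py grip
```

```text
Traceback (most recent call last):
  File "st.py", line 5, in <module>
    print("t",round(o["clock"],2),"tcp",o["tcp_pos"].round(1),"yaw",np.arctan2(x[1],x[0]).round(4),"q1-q6",(o["q"][0]-o["q"][5]).round(4),"q6",o["q"][5].round(3),"F",o["wrist_force"].round(1),"M",o["ft_torque"].round(2),"gap",o["finger_gap"].round(1))
                                                                                                                                                                                                                                  ^^^^^^^^^^^^^^^^^^^^^
AttributeError: 'float' object has no attribute 'round'
```

```bash
sed -i 's/o\["finger_gap"\].round(1)/round(o["finger_gap"],1)/' st.py; python3 st.py grip
```

```text
t 4.35 tcp [ 537.9 -419.6  116.3] yaw -1.4495 q1-q6 -3.0207 q6 2.195 F [-1.3  0.7  5.6] M [ 0.03  0.51 -0.03] gap 57.4
```

View pics/grip.png

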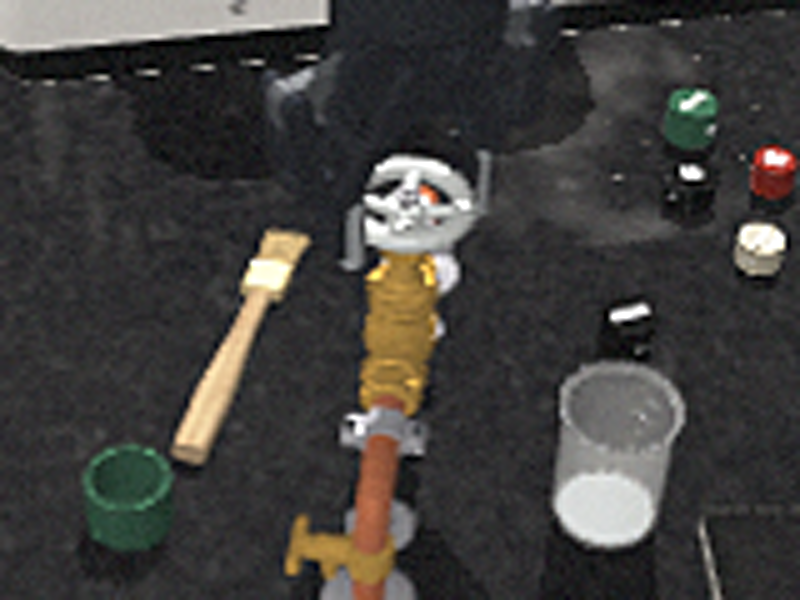

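The pads hold the rim on both sides at about (352,235) and (483,180), and the tips stay clear of the valve body. Now the twist to break it loose.

Emit:
servo_tool:
  deltas:
    - {"xyz": [0,0,0],"dr": [0,0,-4],"gripper": 0}
    - {"xyz": [0,0,0],"dr": [0,0,-5],"gripper": 0}
    - {"xyz": [0,0,0],"dr": [0,0,-5],"gripper": 0}
    - {"xyz": [0,0,0],"dr": [0,0,-5],"gripper": 0}
    - {"xyz": [0,0,0],"dr": [0,0,-5],"gripper": 0}
    - {"xyz": [0,0,0],"dr": [0,0,-5],"gripper": 0}
    - {"xyz": [0,0,0],"dr": [0,0,-1],"gripper": 0}
    - {"xyz": [0,0,0],"dr": [0,0,0],"gripper": 0}
  newtons: 100

```text
clock: 5.2
tcp_pos: [537.8, -419.7, 116.5]
ee_rot: [2.81, -1.401, 0.003]
wrist_force: [-2.9, 0.8, 5.9]
finger_gap: 56.7
```

```bash
python3 st.py turn1
```

```text
t 5.2 tcp [ 537.8 -419.7  116.5] yaw -0.9253 q1-q6 -2.4966 q6 1.671 F [-2.9  0.8  5.9] M [0.11 0.42 0.03] gap 56.7
```

View pics/turn1.png

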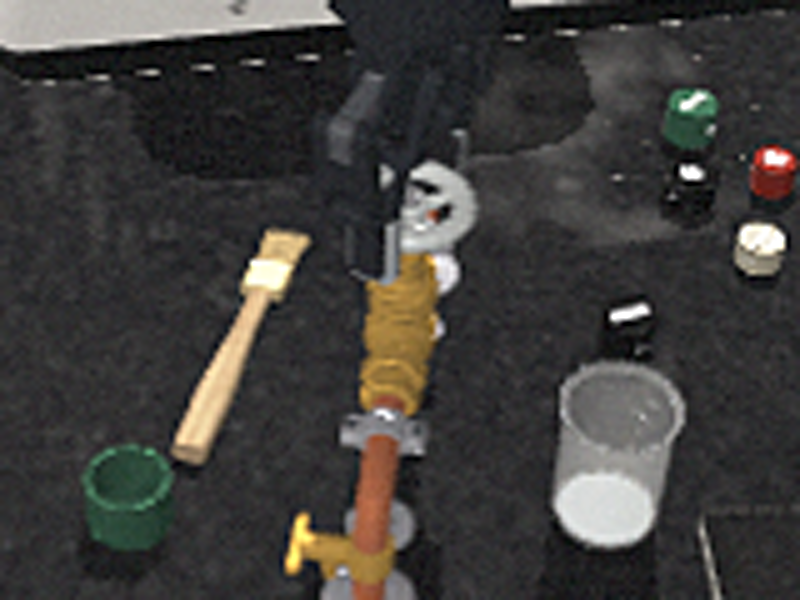

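The gripper turned 0.524 rad with the load staying low, and the gap through the wheel has moved round. The bystanders and drain cock look unchanged. Continuing.

Emit:
servo_tool:
  deltas:
    - {"xyz": [0,0,0],"dr": [0,0,-4],"gripper": 0}
    - {"xyz": [0,0,0],"dr": [0,0,-8],"gripper": 0}
    - {"xyz": [0,0,0],"dr": [0,0,-8],"gripper": 0}
    - {"xyz": [0,0,0],"dr": [0,0,-8],"gripper": 0}
    - {"xyz": [0,0,0],"dr": [0,0,-8],"gripper": 0}
    - {"xyz": [0,0,0],"dr": [0,0,-8],"gripper": 0}
    - {"xyz": [0,0,0],"dr": [0,0,-8],"gripper": 0}
    - {"xyz": [0,0,0],"dr": [0,0,-8],"gripper": 0}

```text
clock: 6.05
tcp_pos: [537.6, -420.0, 116.5]
ee_rot: [3.133, 0.199, 0.001]
wrist_force: [-2.8, -1.1, 6.6]
finger_gap: 56.5
```

```bash
python3 st.py turn2
```

```text
t 6.05 tcp [ 537.6 -420.   116.5] yaw 0.1267 q1-q6 -1.4447 q6 0.619 F [-2.8 -1.1  6.6] M [ 0.    0.37 -0.07] gap 56.5
```

View pics/turn2.png

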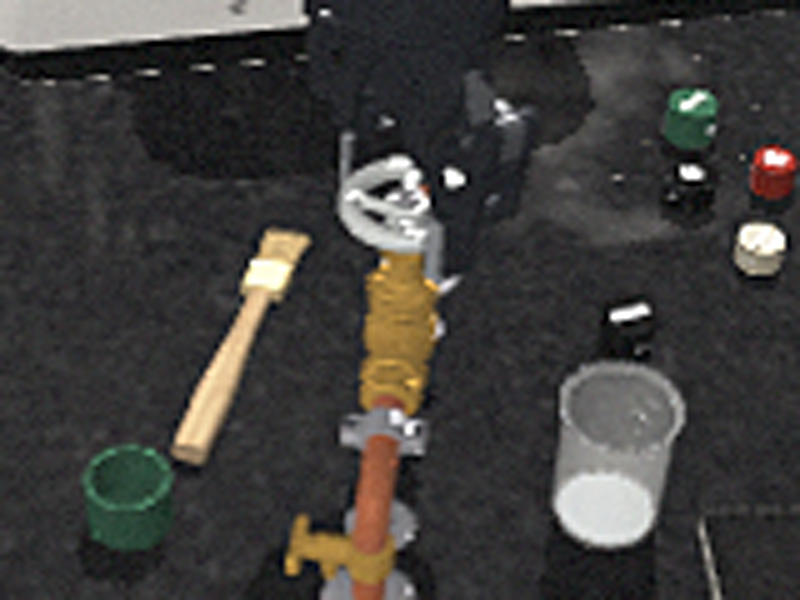

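Emit:
servo_tool:
  deltas:
    - {"xyz": [0,0,0],"dr": [0,0,-8],"gripper": 0}
    - {"xyz": [0,0,0],"dr": [0,0,-8],"gripper": 0}
    - {"xyz": [0,0,0],"dr": [0,0,-8],"gripper": 0}
    - {"xyz": [0,0,0],"dr": [0,0,-8],"gripper": 0}
    - {"xyz": [0,0,0],"dr": [0,0,-8],"gripper": 0}
    - {"xyz": [0,0,0],"dr": [0,0,-8],"gripper": 0}
    - {"xyz": [0,0,0],"dr": [0,0,-8],"gripper": 0}
    - {"xyz": [0,0,0],"dr": [0,0,-8],"gripper": 0}

```text
clock: 6.9
tcp_pos: [537.9, -420.2, 116.5]
ee_rot: [2.551, 1.828, -0.001]
wrist_force: [-2.7, -0.8, 5.2]
finger_gap: 57.2
```

Emit:
servo_tool:
  deltas:
    - {"xyz": [0,0,0],"dr": [0,0,-8],"gripper": 0}
    - {"xyz": [0,0,0],"dr": [0,0,-8],"gripper": 0}
    - {"xyz": [0,0,0],"dr": [0,0,-8],"gripper": 0}
    - {"xyz": [0,0,0],"dr": [0,0,-8],"gripper": 0}
    - {"xyz": [0,0,0],"dr": [0,0,-8],"gripper": 0}
    - {"xyz": [0,0,0],"dr": [0,0,-8],"gripper": 0}
    - {"xyz": [0,0,0],"dr": [0,0,-8],"gripper": 0}
    - {"xyz": [0,0,0],"dr": [0,0,0],"gripper": 0}

```text
clock: 7.7
tcp_pos: [538.1, -420.2, 116.5]
ee_rot: [1.399, 2.81, -0.003]
wrist_force: [-2.2, -1.0, 4.9]
finger_gap: 56.9
```

```bash
python3 st.py turn3
```

```text
t 7.7 tcp [ 538.1 -420.2  116.5] yaw 2.2179 q1-q6 0.6468 q6 -1.473 F [-2.2 -1.   4.9] M [0.1  0.21 0.03] gap 56.9
```

View pics/turn3.png

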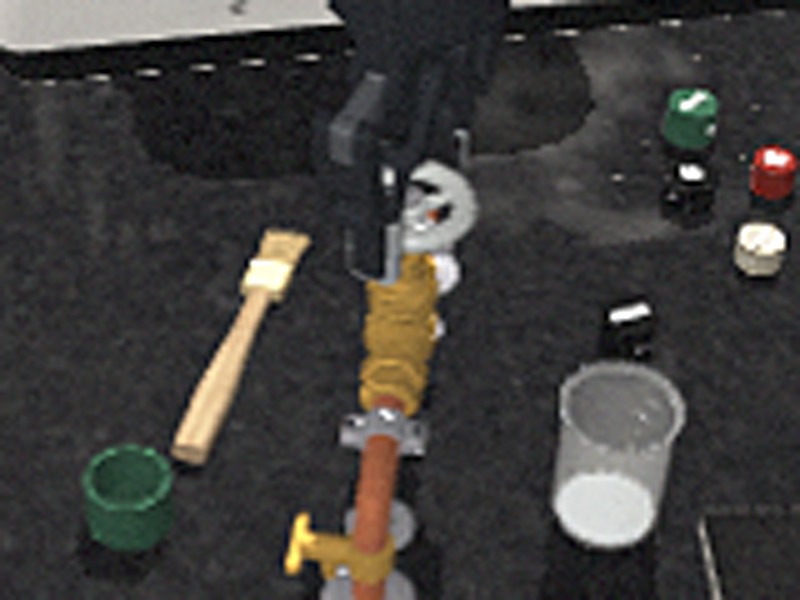

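The view matches the one taken half a turn earlier, so the wheel is following the grip. One more stretch, then re-grip.

Emit:
servo_tool:
  deltas:
    - {"xyz": [0,0,0],"dr": [0,0,-8],"gripper": 0}
    - {"xyz": [0,0,0],"dr": [0,0,-8],"gripper": 0}
    - {"xyz": [0,0,0],"dr": [0,0,-8],"gripper": 0}
    - {"xyz": [0,0,0],"dr": [0,0,-8],"gripper": 0}
    - {"xyz": [0,0,0],"dr": [0,0,-8],"gripper": 0}
    - {"xyz": [0,0,0],"dr": [0,0,-8],"gripper": 0}
    - {"xyz": [0,0,0],"dr": [0,0,-8],"gripper": 0}
    - {"xyz": [0,0,0],"dr": [0,0,0],"gripper": 0}

```text
clock: 8.55
tcp_pos: [538.3, -419.9, 116.5]
ee_rot: [-0.084, 3.138, -0.004]
wrist_force: [-0.8, -0.1, 5.4]
finger_gap: 56.5
```

```bash
python3 st.py turn4
```

```text
t 8.55 tcp [ 538.3 -419.9  116.5] yaw -3.088 q1-q6 1.6244 q6 -2.45 F [-0.8 -0.1  5.4] M [0.3  0.21 0.04] gap 56.5
```

Emit:
servo_tool:
  deltas:
    - {"xyz": [0,0,0],"dr": [0,0,0],"gripper": 100}
    - {"xyz": [0,0,0],"dr": [0,0,0],"gripper": 100}
    - {"xyz": [0,0,0],"dr": [0,0,0],"gripper": 100}
    - {"xyz": [0,0,0],"dr": [0,0,0],"gripper": 100}
    - {"xyz": [0,0,0],"dr": [0,0,0],"gripper": 100}
    - {"xyz": [0,0,0],"dr": [0,0,0],"gripper": 100}
    - {"xyz": [0,0,0],"dr": [0,0,0],"gripper": 100}
    - {"xyz": [0,0,0],"dr": [0,0,0],"gripper": 100}

```text
clock: 9.4
tcp_pos: [537.7, -418.9, 114.3]
ee_rot: [0.08, -3.141, -0.0]
wrist_force: [1.1, 0.2, 0.1]
finger_gap: 85.5
```

```bash
python3 st.py rel1
```

```text
t 9.4 tcp [ 537.7 -418.9  114.3] yaw -3.0904 q1-q6 1.622 q6 -2.448 F [1.1 0.2 0.1] M [-0.    0.03 -0.02] gap 85.5
```

View pics/rel1.png

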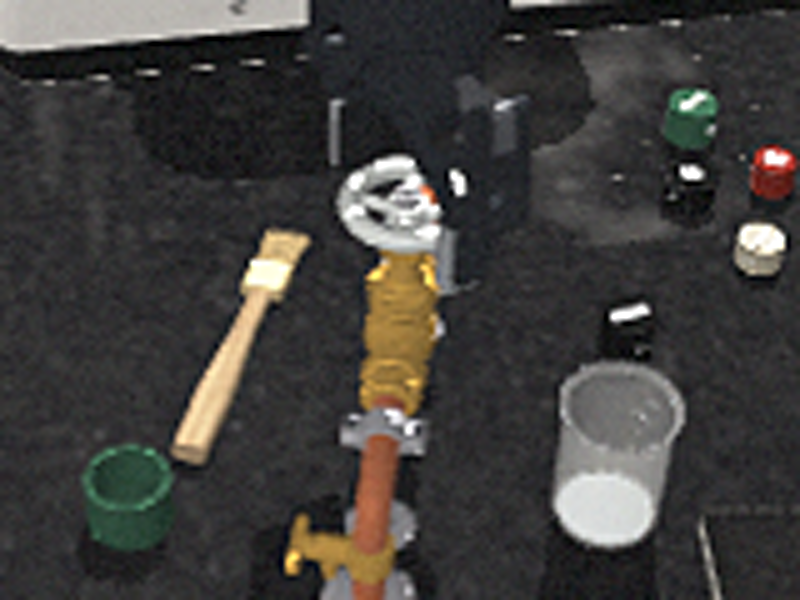

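Released cleanly: the wheel stands at about 4.65 rad and everything else is unchanged. Now I'll wind the open gripper back for the second grip.

Emit:
servo_tool:
  deltas:
    - {"xyz": [0,0,0],"dr": [0,0,8],"gripper": 100}
    - {"xyz": [0,0,0],"dr": [0,0,8],"gripper": 100}
    - {"xyz": [0,0,0],"dr": [0,0,8],"gripper": 100}
    - {"xyz": [0,0,0],"dr": [0,0,8],"gripper": 100}
    - {"xyz": [0,0,0],"dr": [0,0,8],"gripper": 100}
    - {"xyz": [0,0,0],"dr": [0,0,8],"gripper": 100}
    - {"xyz": [0,0,0],"dr": [0,0,8],"gripper": 100}
    - {"xyz": [0,0,0],"dr": [0,0,8],"gripper": 100}

```text
clock: 10.25
tcp_pos: [537.7, -419.0, 114.3]
ee_rot: [-1.604, -2.701, 0.0]
wrist_force: [-0.5, 0.1, -0.9]
finger_gap: 85.6
```

Emit:
servo_tool:
  deltas:
    - {"xyz": [0,0,0],"dr": [0,0,8],"gripper": 100}
    - {"xyz": [0,0,0],"dr": [0,0,8],"gripper": 100}
    - {"xyz": [0,0,0],"dr": [0,0,8],"gripper": 100}
    - {"xyz": [0,0,0],"dr": [0,0,8],"gripper": 100}
    - {"xyz": [0,0,0],"dr": [0,0,8],"gripper": 100}
    - {"xyz": [0,0,0],"dr": [0,0,8],"gripper": 100}
    - {"xyz": [0,0,0],"dr": [0,0,8],"gripper": 100}
    - {"xyz": [0,0,0],"dr": [0,0,0],"gripper": 100}

```text
clock: 11.05
tcp_pos: [537.7, -419.0, 114.3]
ee_rot: [2.679, 1.64, 0.0]
wrist_force: [-0.8, 0.1, -0.4]
finger_gap: 85.4
```

```bash
python3 st.py back1
```

```text
t 11.05 tcp [ 537.7 -419.   114.3] yaw 1.0987 q1-q6 -0.4721 q6 -0.353 F [-0.8  0.1 -0.4] M [-0.02  0.03  0.01] gap 85.4
```

View pics/back1.png

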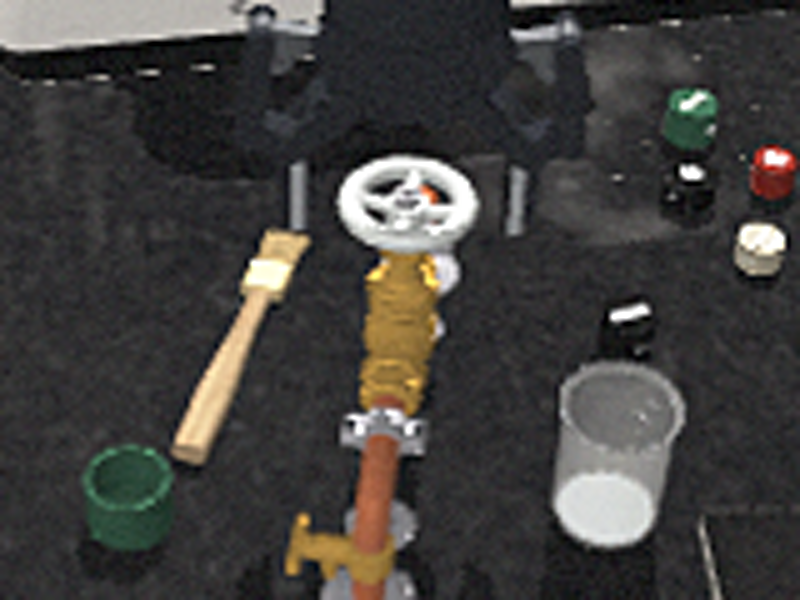

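The wheel is fully visible. Its spokes are almost back at their starting pattern, as a turn close to 270° should give, so there was no slip.

Emit:
servo_tool:
  deltas:
    - {"xyz": [0,0,0],"dr": [0,0,8],"gripper": 100}
    - {"xyz": [0,0,0],"dr": [0,0,8],"gripper": 100}
    - {"xyz": [0,0,0],"dr": [0,0,8],"gripper": 100}
    - {"xyz": [0,0,0],"dr": [0,0,8],"gripper": 100}
    - {"xyz": [0,0,0],"dr": [0,0,8],"gripper": 100}
    - {"xyz": [0,0,0],"dr": [0,0,8],"gripper": 100}
    - {"xyz": [0,0,0],"dr": [0,0,6],"gripper": 100}
    - {"xyz": [0,0,0],"dr": [0,0,0],"gripper": 100}

```text
clock: 11.9
tcp_pos: [537.7, -418.9, 114.3]
ee_rot: [-3.132, -0.249, -0.0]
wrist_force: [-1.3, -0.0, 0.3]
finger_gap: 85.3
```

Emit:
servo_tool:
  deltas:
    - {"xyz": [0,0,0],"dr": [0,0,0],"gripper": 0}
    - {"xyz": [0,0,0],"dr": [0,0,0],"gripper": 0}
    - {"xyz": [0,0,0],"dr": [0,0,0],"gripper": 0}
    - {"xyz": [0,0,0],"dr": [0,0,0],"gripper": 0}
    - {"xyz": [0,0,0],"dr": [0,0,0],"gripper": 0}
    - {"xyz": [0,0,0],"dr": [0,0,0],"gripper": 0}
    - {"xyz": [0,0,0],"dr": [0,0,0],"gripper": 0}
    - {"xyz": [0,0,0],"dr": [0,0,0],"gripper": 0}
  newtons: 80

```text
clock: 12.7
tcp_pos: [537.9, -419.9, 115.3]
ee_rot: [3.13, 0.246, 0.001]
wrist_force: [-2.4, -0.3, 5.4]
finger_gap: 57.1
```

```bash
python3 st.py
```

```text
t 12.7 tcp [ 537.9 -419.9  115.3] yaw 0.1568 q1-q6 -1.4145 q6 0.589 F [-2.4 -0.3  5.4] M [-0.55  0.24  0.07] gap 57.1
```

Emit:
servo_tool:
  deltas:
    - {"xyz": [0,0,0],"dr": [0,0,-5],"gripper": 0}
    - {"xyz": [0,0,0],"dr": [0,0,-7],"gripper": 0}
    - {"xyz": [0,0,0],"dr": [0,0,-8],"gripper": 0}
    - {"xyz": [0,0,0],"dr": [0,0,-8],"gripper": 0}
    - {"xyz": [0,0,0],"dr": [0,0,-8],"gripper": 0}
    - {"xyz": [0,0,0],"dr": [0,0,-8],"gripper": 0}
    - {"xyz": [0,0,0],"dr": [0,0,-4],"gripper": 0}
    - {"xyz": [0,0,0],"dr": [0,0,0],"gripper": 0}

```text
clock: 13.5
tcp_pos: [537.9, -419.9, 115.3]
ee_rot: [2.759, 1.498, 0.0]
wrist_force: [-2.0, -0.1, 5.6]
finger_gap: 57.0
```

```bash
python3 st.py
```

```text
t 13.5 tcp [ 537.9 -419.9  115.3] yaw 0.9952 q1-q6 -0.5758 q6 -0.25 F [-2.  -0.1  5.6] M [-0.4  -0.    0.09] gap 57.0
```

Emit:
servo_tool:
  deltas:
    - {"xyz": [0,0,0],"dr": [0,0,-1],"gripper": 0}
    - {"xyz": [0,0,0],"dr": [0,0,-1],"gripper": 0}
    - {"xyz": [0,0,0],"dr": [0,0,-1],"gripper": 0}
    - {"xyz": [0,0,0],"dr": [0,0,-1],"gripper": 0}
    - {"xyz": [0,0,0],"dr": [0,0,-1],"gripper": 0}
    - {"xyz": [0,0,0],"dr": [0,0,-1],"gripper": 0}
    - {"xyz": [0,0,0],"dr": [0,0,-1],"gripper": 0}
    - {"xyz": [0,0,0],"dr": [0,0,0],"gripper": 0}

```text
clock: 14.3
tcp_pos: [538.0, -419.9, 115.3]
ee_rot: [2.663, 1.662, 0.001]
wrist_force: [-1.6, -1.4, 5.2]
finger_gap: 57.0
```

```bash
python3 st.py
```

```text
t 14.3 tcp [ 538.  -419.9  115.3] yaw 1.1157 q1-q6 -0.4551 q6 -0.371 F [-1.6 -1.4  5.2] M [-0.31 -0.04 -0.07] gap 57.0
```

Emit:
servo_tool:
  deltas:
    - {"xyz": [0,0,0],"dr": [0,0,-1],"gripper": 0}
    - {"xyz": [0,0,0],"dr": [0,0,-1],"gripper": 0}
    - {"xyz": [0,0,0],"dr": [0,0,-1],"gripper": 0}
    - {"xyz": [0,0,0],"dr": [0,0,0],"gripper": 0}
    - {"xyz": [0,0,0],"dr": [0,0,0],"gripper": 0}
    - {"xyz": [0,0,0],"dr": [0,0,0],"gripper": 0}
    - {"xyz": [0,0,0],"dr": [0,0,0],"gripper": 0}
    - {"xyz": [0,0,0],"dr": [0,0,0],"gripper": 0}

```text
clock: 15.1
tcp_pos: [538.5, -418.4, 115.2]
ee_rot: [2.62, 1.732, 0.003]
wrist_force: [0.1, 0.6, 6.9]
finger_gap: 57.2
```

```bash
python3 st.py; python3 -c "
from bench import *
print(observe()['tau'])"
```

```text
t 15.1 tcp [ 538.5 -418.4  115.2] yaw 1.1681 q1-q6 -0.4016 q6 -0.423 F [0.1 0.6 6.9] M [ 0.16 -0.12 -0.03] gap 57.2
[-6.63152207e-01 -4.66967618e+01 -1.43520123e+01 -2.89013246e-01
 -1.30408849e-01 -2.20692647e-02]
```

```bash
cat > ang.py <<'E'
# estimate wheel angle (mod 90deg) from scene camera: rectify wheel plane at z=138, angular brightness profile in the spoke annulus
from h import *
def prof(cam,ctr,radii=np.linspace(11,18,8),z=138):
    th=np.deg2rad(np.arange(0,360,1.0)); g=cv2.cvtColor(cam["pixels"],cv2.COLOR_BGR2GRAY).astype(np.float32)
    hs=cam["pixels"].astype(float); g=hs.min(2).astype(np.float32)
    out=[]
    for r in radii:
        u=proj(cam,np.c_[ctr[0]+r*np.cos(th),ctr[1]+r*np.sin(th),np.full(360,z)]).astype(np.float32)
        out.append(cv2.remap(g,u[:,0][None],u[:,1][None],cv2.INTER_CUBIC)[0])
    return np.mean(out,0)
def angle(p):
    # 4-fold fourier phase
    th=np.deg2rad(np.arange(360)); F=(p*np.exp(-4j*th)).sum(); return -np.angle(F)/4*-1, abs(F)/len(p)
def rect(cam,ctr,z=138,half=36,n=576):
    X,Y=np.meshgrid(np.linspace(-half,half,n),np.linspace(half,-half,n))
    u=proj(cam,np.c_[ctr[0]+X.ravel(),ctr[1]+Y.ravel(),np.full(X.size,z)]).astype(np.float32)
    return cv2.remap(cam["pixels"],u[:,0].reshape(n,n),u[:,1].reshape(n,n),cv2.INTER_CUBIC)
E
python3 - <<'E'
from ang import *
from bench import *
import pickle
_,s0=pickle.load(open("c0.pkl","rb"))
s1=read_camera("scene");pickle.dump(s1,open("c1.pkl","wb"))
ctr=(539.1,-420.6)
for s in(s0,s1): print(angle(prof(s,ctr)))
cv2.imwrite("pics/rect.png",cv2.resize(np.hstack([rect(s0,ctr),rect(s1,ctr)]),(800,400)))
E
```

```text
(np.float64(0.5877519459053977), np.float64(39.18313592515862))
(np.float64(-0.31863173601647793), np.float64(38.23822404803634))
```

View pics/rect.png

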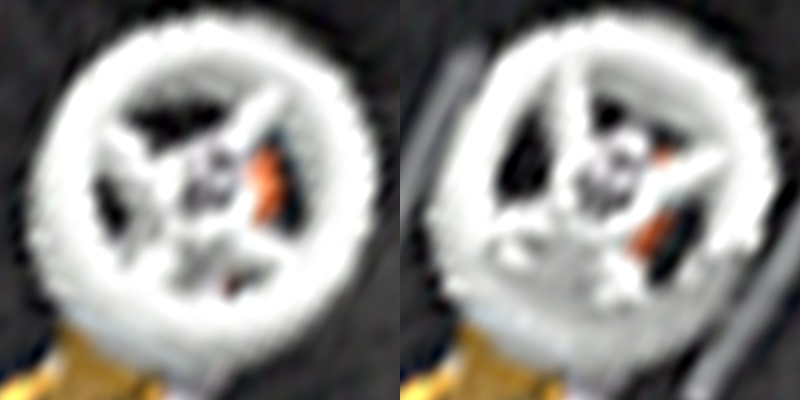

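The rectified view puts the wheel's spokes at +0.907 rad modulo 90° from the start, so about 5.62 rad in all. That is at the stop as far as the picture can tell. I'll push a little more to see whether it really is up against it.

Emit:
servo_tool:
  deltas:
    - {"xyz": [0,0,0],"dr": [0,0,0],"gripper": 0}
    - {"xyz": [0,0,0],"dr": [0,0,0],"gripper": 0}
    - {"xyz": [0,0,0],"dr": [0,0,0],"gripper": 0}
    - {"xyz": [0,0,0],"dr": [0,0,0],"gripper": 0}
    - {"xyz": [0,0,0],"dr": [0,0,-1],"gripper": 0}
    - {"xyz": [0,0,0],"dr": [0,0,-1],"gripper": 0}
    - {"xyz": [0,0,0],"dr": [0,0,-1],"gripper": 0}
    - {"xyz": [0,0,0],"dr": [0,0,-1],"gripper": 0}

```text
clock: 15.95
tcp_pos: [539.0, -416.7, 115.1]
ee_rot: [-2.564, -1.811, -0.01]
wrist_force: [7.1, 13.1, 8.2]
finger_gap: 57.1
```

```bash
python3 st.py
python3 - <<'E'
from ang import *
from bench import *
s=read_camera("scene");print(-angle(prof(s,(539.1,-420.6)))[0]+0.5877-np.pi/2+2*np.pi+np.pi/2-np.pi/2, observe()["tau"])
E
```

```text
t 15.95 tcp [ 539.  -416.7  115.1] yaw 1.2301 q1-q6 -0.3368 q6 -0.488 F [ 7.1 13.1  8.2] M [ 2.09 -0.95 -0.14] gap 57.1
5.612515746637727 [ -5.93100339 -46.25519514 -15.15173435  -1.57441132  -0.75604655
   0.2729303 ]
```

The tool went another 0.06 rad while the wheel stayed at 5.61, and the side load rose to 15 N, so the wheel is on its open stop. I'll let go to shed the strain, re-grip and then back off.

Emit:
servo_tool:
  deltas:
    - {"xyz": [0,0,0],"dr": [0,0,3],"gripper": 0}
    - {"xyz": [0,0,0],"dr": [0,0,2],"gripper": 0}
    - {"xyz": [0,0,0],"dr": [0,0,0],"gripper": 100}
    - {"xyz": [0,0,0],"dr": [0,0,0],"gripper": 100}
    - {"xyz": [0,0,0],"dr": [0,0,0],"gripper": 100}
    - {"xyz": [0,0,0],"dr": [0,0,0],"gripper": 100}
    - {"xyz": [0,0,0],"dr": [0,0,0],"gripper": 100}
    - {"xyz": [0,0,0],"dr": [0,0,0],"gripper": 100}

```text
clock: 16.8
tcp_pos: [537.5, -419.1, 114.2]
ee_rot: [-2.636, -1.709, 0.0]
wrist_force: [0.3, 0.7, 0.5]
finger_gap: 85.0
```

```bash
python3 st.py stop
python3 - <<'E'
from ang import *
from bench import *
s=read_camera("scene");print(-angle(prof(s,(539.1,-420.6)))[0]+0.5877+1.5*np.pi)
E
```

```text
t 16.8 tcp [ 537.5 -419.1  114.2] yaw 1.1506 q1-q6 -0.4202 q6 -0.406 F [0.3 0.7 0.5] M [-0.03 -0.04  0.  ] gap 85.0
5.490466130482616
```

Emit:
servo_tool:
  deltas:
    - {"xyz": [0,0,0],"dr": [0,0,0],"gripper": 0}
    - {"xyz": [0,0,0],"dr": [0,0,0],"gripper": 0}
    - {"xyz": [0,0,0],"dr": [0,0,0],"gripper": 0}
    - {"xyz": [0,0,0],"dr": [0,0,0],"gripper": 0}
    - {"xyz": [0,0,0],"dr": [0,0,0],"gripper": 0}
    - {"xyz": [0,0,0],"dr": [0,0,0],"gripper": 0}
    - {"xyz": [0,0,0],"dr": [0,0,0],"gripper": 0}
    - {"xyz": [0,0,0],"dr": [0,0,0],"gripper": 0}

```text
clock: 17.7
tcp_pos: [538.2, -419.3, 115.2]
ee_rot: [2.634, 1.709, 0.001]
wrist_force: [0.3, 1.2, 5.8]
finger_gap: 57.0
```

```bash
python3 st.py
python3 - <<'E'
from ang import *
from bench import *
s=read_camera("scene");print(-angle(prof(s,(539.1,-420.6)))[0]+0.5877+1.5*np.pi)
E
```

```text
t 17.7 tcp [ 538.2 -419.3  115.2] yaw 1.1507 q1-q6 -0.4199 q6 -0.405 F [0.3 1.2 5.8] M [ 0.06 -0.26 -0.01] gap 57.0
5.492826427397159
```

Undoing those 5° already took the wheel back about 0.09–0.12 rad, which means the pads had slipped at the stop. About 85° of the quarter turn is left.

Emit:
servo_tool:
  deltas:
    - {"xyz": [0,0,0],"dr": [0,0,4],"gripper": 0}
    - {"xyz": [0,0,0],"dr": [0,0,8],"gripper": 0}
    - {"xyz": [0,0,0],"dr": [0,0,8],"gripper": 0}
    - {"xyz": [0,0,0],"dr": [0,0,8],"gripper": 0}
    - {"xyz": [0,0,0],"dr": [0,0,8],"gripper": 0}
    - {"xyz": [0,0,0],"dr": [0,0,8],"gripper": 0}
    - {"xyz": [0,0,0],"dr": [0,0,8],"gripper": 0}
    - {"xyz": [0,0,0],"dr": [0,0,8],"gripper": 0}

```text
clock: 18.55
tcp_pos: [538.7, -419.9, 115.1]
ee_rot: [3.135, 0.154, 0.003]
wrist_force: [0.3, 0.3, 5.1]
finger_gap: 57.2
```

Emit:
servo_tool:
  deltas:
    - {"xyz": [0,0,0],"dr": [0,0,8],"gripper": 0}
    - {"xyz": [0,0,0],"dr": [0,0,8],"gripper": 0}
    - {"xyz": [0,0,0],"dr": [0,0,6],"gripper": 0}
    - {"xyz": [0,0,0],"dr": [0,0,3],"gripper": 0}
    - {"xyz": [0,0,0],"dr": [0,0,0],"gripper": 0}
    - {"xyz": [0,0,0],"dr": [0,0,0],"gripper": 0}
    - {"xyz": [0,0,0],"dr": [0,0,0],"gripper": 0}
    - {"xyz": [0,0,0],"dr": [0,0,0],"gripper": 0}

```text
clock: 19.35
tcp_pos: [538.6, -420.1, 115.2]
ee_rot: [3.096, -0.518, 0.004]
wrist_force: [2.1, -1.5, 5.4]
finger_gap: 57.2
```

```bash
python3 st.py
```

```text
t 19.35 tcp [ 538.6 -420.1  115.2] yaw -0.3318 q1-q6 -1.9027 q6 1.077 F [ 2.1 -1.5  5.4] M [-0.44 -0.27 -0.01] gap 57.2
```

Emit:
servo_tool:
  deltas:
    - {"xyz": [0,0,0],"dr": [0,0,0],"gripper": 100}
    - {"xyz": [0,0,0],"dr": [0,0,0],"gripper": 100}
    - {"xyz": [0,0,0],"dr": [0,0,0],"gripper": 100}
    - {"xyz": [0,0,0],"dr": [0,0,0],"gripper": 100}
    - {"xyz": [0,0,0],"dr": [0,0,0],"gripper": 100}
    - {"xyz": [0,0,0],"dr": [0,0,0],"gripper": 100}
    - {"xyz": [0,0,0],"dr": [0,0,0],"gripper": 100}
    - {"xyz": [0,0,0],"dr": [0,0,0],"gripper": 100}

```text
clock: 20.15
tcp_pos: [537.6, -418.9, 114.3]
ee_rot: [-3.098, 0.52, 0.0]
wrist_force: [-0.8, 0.6, 0.7]
finger_gap: 85.3
```

Emit:
servo_tool:
  deltas:
    - {"xyz": [0,0,-0.01],"dr": [0,0,0],"gripper": 100}
    - {"xyz": [0,0,-0.015],"dr": [0,0,0],"gripper": 100}
    - {"xyz": [0,0,-0.015],"dr": [0,0,0],"gripper": 100}
    - {"xyz": [0,0,-0.015],"dr": [0,0,0],"gripper": 100}
    - {"xyz": [0,0,-0.015],"dr": [0,0,0],"gripper": 100}
    - {"xyz": [0,0,-0.015],"dr": [0,0,0],"gripper": 100}
    - {"xyz": [0,0,-0.015],"dr": [0,0,0],"gripper": 100}
    - {"xyz": [0,0,0],"dr": [0,0,0],"gripper": 100}

```text
clock: 20.95
tcp_pos: [538.9, -420.2, 217.7]
ee_rot: [3.095, -0.519, 0.007]
wrist_force: [0.6, -0.8, -0.3]
finger_gap: 85.4
```

```bash
python3 st.py end
python3 - <<'E'
from ang import *
from bench import *
import pickle
_,s0=pickle.load(open("c0.pkl","rb"))
s=read_camera("scene")
for ctr in((539.1,-420.6),(538.5,-419.6),(539.6,-421.5)):
  print(-angle(prof(s,ctr))[0]+angle(prof(s0,ctr))[0]+np.pi*np.array([1,1.5]))
cv2.imwrite("pics/rect2.png",cv2.resize(np.hstack([rect(s0,(539.1,-420.6)),rect(s,(539.1,-420.6))]),(800,400)))
E
```

```text
t 20.95 tcp [ 538.9 -420.2  217.7] yaw -0.3326 q1-q6 -1.9034 q6 1.078 F [ 0.6 -0.8 -0.3] M [-0.03 -0.01 -0.05] gap 85.4
[4.01738682 5.58818315]
[4.02214125 5.59293757]
[4.0157222  5.58651853]
```

View pics/end.png

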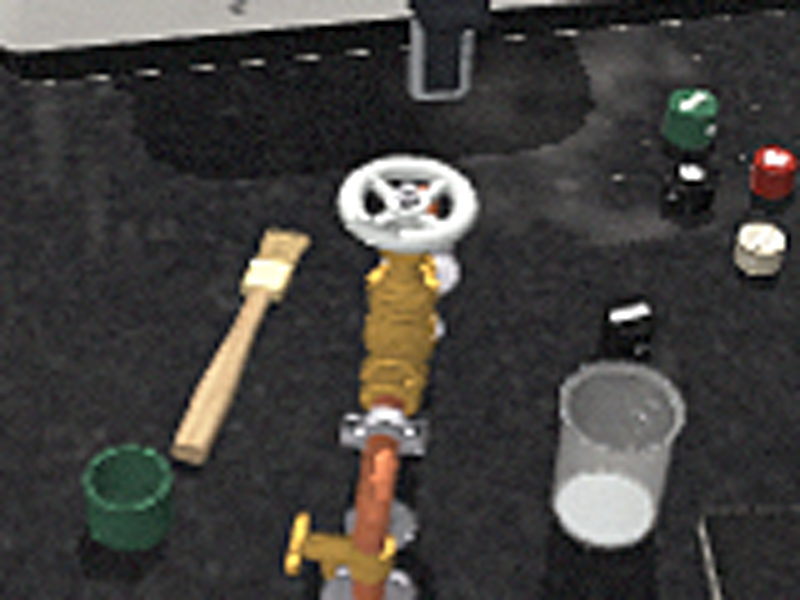

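View pics/rect2.png

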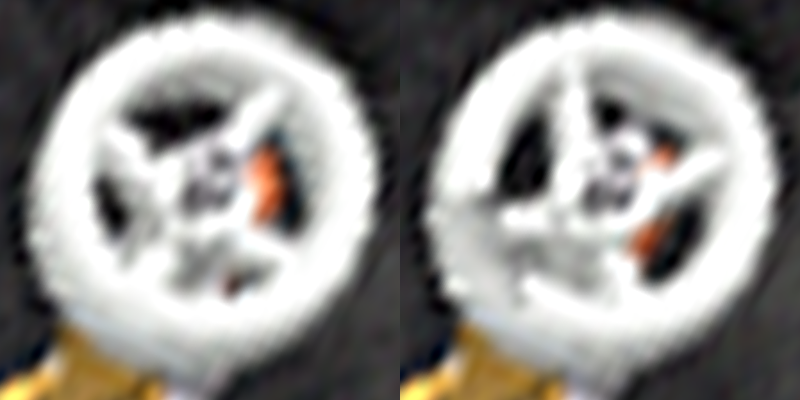

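The wheel is free of the fingers, which hang 100 mm higher. It stands at about 4.02 rad against a target of 4.03, and its spokes match the at-stop pattern turned back 90°. The cock at (298,545), the brush, the cup, the beaker and the specimen are where they were. Handing in.

```bash
python3 -c "
from bench import *
print(hand_in(), observe()['clock'])"
```

```text
the job is handed in; nothing more can be done
the job is handed in; nothing more can be done
```

The valve is open and backed off a quarter turn from its open stop. I handed the job in at about 21 s of the 54 s allowed.

- **Opening:** I gripped the wheel from above, broke it loose with a 30° anticlockwise twist, and turned it to about 4.65 rad. I then re-gripped and took it on to the stop.
- **At the stop:** the wheel stayed at about 5.61 rad in the picture while the tool turned a further 0.06 rad. The side load rose to about 15 N.
- **Backing off:** I turned it about 90° clockwise (5°, a re-grip, then 85°), let go and lifted the open gripper about 100 mm clear.
- **Last checks:** the picture puts the wheel at about 4.02 rad, against a target of 4.03. The drain cock, brush, cup, beaker and specimen look unmoved in the scene view. The wrist force is about zero.

**What didn't agree:**
- The pads slipped about 0.1 rad on the rim at the stop, so I set the back-off by the picture as well as the tool angle. The two differed by about 0.03 rad.
- The wrist moment showed no clear torque rise at the stop. That the wheel reached it rests on the picture and the side load.
- The gripper read 57 mm on the 60 mm wheel, which I left unexplained because the grip held.

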